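# Seasonings in order of height on the spice tray

### The arm

A 7-joint arm with a two-finger parallel gripper is mounted at the origin on a cart in front of the work surface, level with it; the furniture and walls round the work are solid. World frame = base frame: x ahead of the robot, y to its left, z up, the work surface at z = 0. Lengths are in m, angles in rad, forces in N, time in s.
With the tool pointing down it reaches from about 0.425 to 0.95 m from the base axis. Payload 4.7 kg.
Tool frame: the origin (TCP) lies at the very end of the fingers, on their centre line; the grasp point (between the pads) lies 19 mm behind it; z points along the fingers, y is the line along which they close (so a half turn about z gives the same grasp; the last joint's range is limited). The gripper opens to 85 mm and grips with 20 to 120 N. Pads are 22 mm wide; open, the fingers measure 114 mm over their backs; the gripper's body (76 mm by 85 mm) begins 54 mm behind the grasp point. The pads swing forward as they close: fully open they stand 13 mm farther back than shut.
Start: joints at [-1.18, 0.469, -0.049, 1.532, 0.024, 1.141, -0.082], TCP at [0.275, 0.616, 0.211] pointing down, gripper open.
Joint ranges: [-2.59, 2.59], [-0.33, 1.99], [-1.39, 1.29], [0.1, 2.45], [-1.04, 4.18], [0.21, 1.99], [-2.66, 2.66]. Speed limits (rad/s): [2.57, 2.57, 3.14, 3.14, 3.14, 3.14, 3.14].

### API

Orientations are given as a rotation vector (axis times angle).
In Python, from workcell import arm, imaging gives the robot as it stands.
- The arm moves only by the tool creep_tool, called after "Emit:" by a JSON object that holds its "method" and its "body", one argument or row to a line. Schema: {"type":"object","properties":{"steps":{"type":"string"},"clamp_n":{"type":"number"},"only":{"type":"string"},"quiet":{"type":"boolean"},"lines":{"type":"string"}},"required":["steps"],"additionalProperties":false}. steps is a string of 1 to 10 rows, one to a line, with the numbers parted by spaces; each row has 7 numbers: dx, dy, dz in a scale on which 1.0 is 0.6 m, then a rotation vector rx, ry, rz in shares of 90 degrees (1.0 is 90 degrees), then the finger opening in m; each row is the pose to reach, as a shift and turn from the pose commanded when the call began, along the tool's axes at that moment; what a row does not reach only later rows make up. A row lasts 1/12 s, in which the tool goes at most 0.0417 m and 0.125 rad, less where a joint would pass 70% of its speed; a pose out of reach is approached as far as the arm can. The fingers move at their own pace and stop on an object; clamp_n is the grip in N (left out, the last holds). Time passes only in rows, so rows that do not move let the fingers close. The tool returns the time, the measured TCP pose, the force, the opening and the grip force at its end. only (a regular expression) keeps the lines of the reply that match it, lines (a string "A,B") keeps lines A to B, and quiet returns only ok. Shift and turn numbers lie between -1 and 1, and a call with a number outside is refused. Input that does not fit is refused with a message, and nothing moves.
- arm.get_obs(): the state, without advancing time (a new reading comes with each control period).
- imaging.grab_frame(name): name is "side" or "top"; returns a dict with "img" (480x640x3 uint8, red, green, blue), "fx", "fy", "cx", "cy" (pixels), "k1" (the pictures are not rectified: a ray, as slopes to the right and down, at radius r is drawn at 1 + k1 r^2 times it, then the intrinsics apply), "origin" and "rotation" of the camera in the world. Camera axes: x right, y up, looking along -z (the intrinsics and any distortion apply to the point x, -y, -z); pixel columns grow to the right and rows downward; lengths in m; the calibration is good to about 2 mm. A picture is of the moment at which its call begins. There is no depth.
- arm.close_job(): hands the job in; it is judged then, once.
The state is a dict: "t": time; "joint_pos": joint angles; "qvel": joint speeds; "effort": joint torques, N m; "eef_pos": TCP position; "tcp_rot": TCP orientation; "contact_force": force on the tool from outside, world axes, zero at the start; "ft_torque": the same for the moment, N m; "width": finger opening in m; "grip_force": force on a finger pad.
Only numpy, scipy, OpenCV 4.12 (cv2) and the standard library are available. Lean on these libraries where they do the work, as an engineer would, in place of code of your own. Each camera call takes 0.05 s, during which the arm holds its last target. There are 200 camera calls.

### The job

Tidy the four seasonings left on the cold hob onto the wooden spice tray: stand the blue tin, the green-lidded square jar, the maroon-lidded round jar and the black-headed spice mill upright, one centred on each round mark, in order of height from the shortest at the end with the red knob to the tallest at the end with the white knob. Do not knock any of them over, and leave the egg timer and the espresso cup where they stand.

Things in the scene. Friction and masses are not known exactly. Their poses are not given: they have to be found in the camera images.
- tray: Fixed light-wood tray on feet, 108 mm wide (x), 348 mm long (y); origin under its centre, on the worktop. Its flat floor is 15 mm above the origin, open at the ends; along each long side a rail 8 mm thick, top 24 mm above the origin, 92 mm clear between. Four darker brown round marks, 62 mm across, in the floor at x = 0, y = -114, -38, +38, +114 mm. Position and yaw vary.
- red_knob: Red knob, 18 mm diameter, 9 mm high, fixed on the tray floor at one end of the row (tray x = 0, y = +162 or -162 mm; which end varies). It marks the end for the shortest. Origin at the centre of its underside.
- white_knob: White knob of the same size fixed at the other end of the tray. It marks the end for the tallest. Origin at the centre of its underside.
- tin: Small dark blue food tin with a pale gold metal top, upright, the shortest: diameter 57 mm, 72 mm high, about 0.18 kg, loose on the black hob (5 mm above the worktop). Origin at the centre of its underside, z up.
- square_jar: Square spice jar with green lid, second shortest: 91 mm high; glass body 38 x 38 mm up to 70 mm, lid 40 x 40 mm above (lid fixed). About 0.07 kg, loose on the black hob (5 mm above the worktop), upright. Origin at the centre of its underside, x and y square to its sides, z up.
- round_jar: Round spice jar with maroon cap, third in height: 126 mm high, diameter 45 mm (cap 46 mm, above 102 mm), about 0.1 kg, loose on the black hob (5 mm above the worktop), upright. Origin at the centre of its underside, z up.
- mill: Round spice mill, glass with a black head, the tallest: 150 mm high, glass diameter 47 mm up to 100 mm, head 49 mm across from 112 mm up (fixed), about 0.1 kg, loose on the black hob (5 mm above the worktop), upright. Origin at the centre of its underside, z up.
- egg_timer: Bystander: cream egg timer, 65 mm across, 56 mm high, loose, on the worktop left of the hob. Origin at the centre of its underside. Leave it.
- espresso_cup: Bystander: black and white espresso cup, 60 x 84 mm with its handle, 53 mm high, loose, on the worktop left of the hob. Origin at the centre of its underside. Leave it.
There are look-alikes about, which are no part of the job. What is shaped like the square_jar but orange or purple is not meant.

How it is judged:
At the end, for the whole second after the job is handed in: From red to white knob the tin, square jar, round jar and mill stand on marks 1 to 4, each within 15 mm of its mark's centre along and across the tray, on its floor, upright within 0.1 rad, released and at rest; egg timer and espresso cup within 30 mm of their starts (((y of red_knob in the frame of tray above 0 m and y of tin in the frame of tray between 0.099 and 0.129 m and x of tin in the frame of tray between -0.015 and 0.015 m and y of square_jar in the frame of tray between 0.023 and 0.053 m and x of square_jar in the frame of tray between -0.015 and 0.015 m and y of round_jar in the frame of tray between -0.053 and -0.023 m and x of round_jar in the frame of tray between -0.015 and 0.015 m and y of mill in the frame of tray between -0.129 and -0.099 m and x of mill in the frame of tray between -0.015 and 0.015 m) or (y of red_knob in the frame of tray below 0 m and y of tin in the frame of tray between -0.129 and -0.099 m and x of tin in the frame of tray between -0.015 and 0.015 m and y of square_jar in the frame of tray between -0.053 and -0.023 m and x of square_jar in the frame of tray between -0.015 and 0.015 m and y of round_jar in the frame of tray between 0.023 and 0.053 m and x of round_jar in the frame of tray between -0.015 and 0.015 m and y of mill in the frame of tray between 0.099 and 0.129 m and x of mill in the frame of tray between -0.015 and 0.015 m)) and z of tin in the frame of tray between 0.01 and 0.019 m and angle between each of tin, square_jar, round_jar, mill's own z axis and vertical below 0.1 rad and linear speed of each of tin, square_jar, round_jar, mill below 0.02 m/s and contact force between each of tin, square_jar, round_jar, mill and the fingers below 0.1 N and z of square_jar in the frame of tray between 0.01 and 0.019 m and z of round_jar in the frame of tray between 0.01 and 0.019 m and z of mill in the frame of tray between 0.01 and 0.019 m and distance of each of egg_timer, espresso_cup from where it was at the start of the episode below 0.03 m); the robot touches nothing.
It fails at once if one of the four seasonings is knocked over (tilted more than 0.8 rad) (angle between any of tin, square_jar, round_jar, mill's own z axis and vertical above 0.8 rad).
It fails at once if the egg timer or the espresso cup is moved more than 30 mm (distance of any of egg_timer, espresso_cup from where it was at the start of the episode above 0.03 m).
It also fails if it takes over 99 s, if anything falls off the work surface, if the arm or the gripper's body presses on something with over 40 N, if the wrist force passes 120 N, or if a joint passes its speed limit or range.

## Working session

There is one attempt and no reset: what is moved stays moved. The work goes in short steps, Python scripts to look and compute and a tool call to move; the robot and the scene stay as the last step left them, time stands still between calls to the robot, and variables do not carry over. Pictures are saved under pics/ and viewed, at most 14 in all, crops included, and the job is handed in when it is done.

```bash
mkdir -p pics; ls; python3 - <<'E'
from workcell import arm, imaging
import cv2
for n in("side","top"):
    f=imaging.grab_frame(n); cv2.imwrite(f"pics/{n}0.png",f["img"][:,:,::-1])
    print(n,{k:v for k,v in f.items() if k!="img"})
print(arm.get_obs())
E
```

```text
pics
side {'fx': 502.1035699708749, 'fy': 502.1035699708749, 'cx': 313.2490855307635, 'cy': 236.88576789232027, 'k1': -0.06477084991799571, 'origin': array([-0.12010219, -0.97196524,  0.78965295]), 'rotation': array([ 0.99893432, -0.29616613, -0.54796594])}
top {'fx': 447.64732569203846, 'fy': 447.64732569203846, 'cx': 315.27024755354495, 'cy': 235.15066591301132, 'k1': -0.01181706867660793, 'origin': array([0.35199499, 0.03932734, 1.14296262]), 'rotation': array([ 0.13996109, -0.14929369, -1.55474003])}
{'t': 0.1, 'joint_pos': array([-1.17987177,  0.46938866, -0.04858892,  1.53354793,  0.02409788,
        1.14100705, -0.08231257]), 'qvel': array([ 0.00037937, -0.00345193,  0.00190917, -0.00129505, -0.00060825,
        0.00144903, -0.00055686]), 'effort': array([ 1.57887422e-03, -5.11512744e+01, -4.70396038e-02, -2.38390678e+01,
        1.07270418e-02,  4.40051139e-03,  5.44826690e-06]), 'eef_pos': array([0.27489671, 0.61588484, 0.20985882]), 'tcp_rot': array([-6.54547498e-01, -3.07233343e+00,  2.73068011e-03]), 'contact_force': array([0.43461952, 0.14253808, 0.70133013]), 'ft_torque': array([ 0.02349165, -0.00828723, -0.02421065]), 'grip_force': 0.0, 'width': 0.08532513265436736}
```

View pics/side0.png

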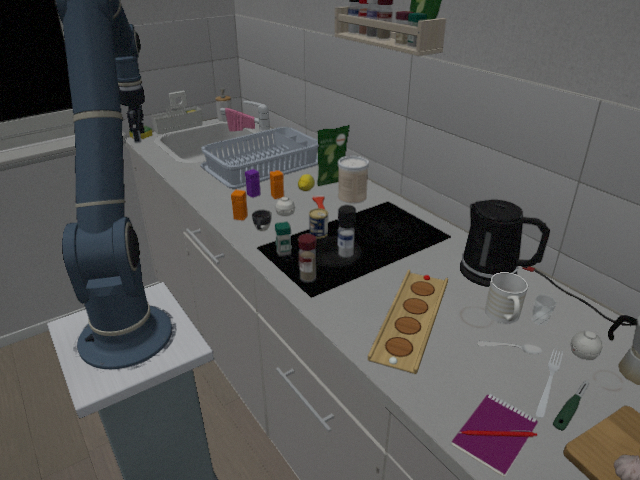

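View pics/top0.png

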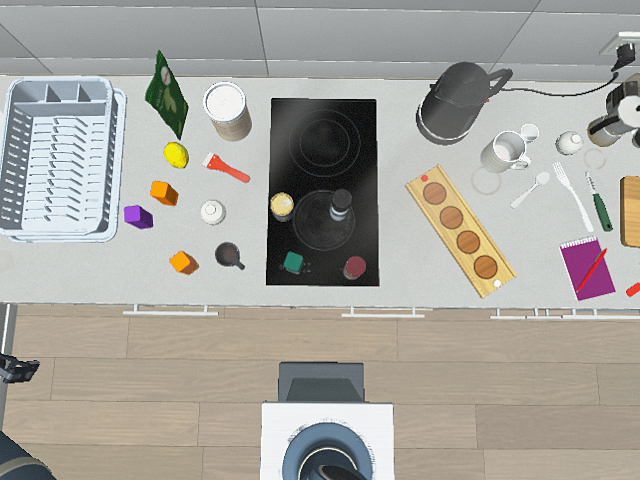

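The side view shows the tin at (318,222), square jar (283,239), round jar (307,258), mill (346,232), and tray marks from (422,288) to (399,347). In the top view they are at (282,205), (292,263), (355,267) and (341,205). The red knob is at the far-left tray end (424,178) and the white one at (497,284). I'll take enlarged crops for exact pixels.

```bash
python3 - <<'E'
import cv2
a=cv2.imread("pics/side0.png")[190:290,260:370]; b=cv2.imread("pics/top0.png")[180:290,255:385]
cv2.imwrite("pics/side_c.png",cv2.convertScaleAbs(cv2.resize(a,None,fx=6,fy=6,interpolation=cv2.INTER_CUBIC),alpha=1.5,beta=20))
cv2.imwrite("pics/top_c.png",cv2.convertScaleAbs(cv2.resize(b,None,fx=5,fy=5,interpolation=cv2.INTER_CUBIC),alpha=1.5,beta=20))
E
cat > h.py <<'E'
import numpy as np, cv2
from scipy.spatial.transform import Rotation as R
from workcell import arm, imaging
def cal(n):
    f=imaging.grab_frame(n); return f
def ray(f,p):
    d=(np.array(p,float)-[f["cx"],f["cy"]])/[f["fx"],f["fy"]]
    u=d.copy()
    for _ in range(20): u=d/(1+f["k1"]*(u@u))
    v=R.from_rotvec(f["rotation"]).apply([u[0],-u[1],-1]); return f["origin"],v/np.linalg.norm(v)
def atz(f,p,z):
    o,v=ray(f,p); return o+v*(z-o[2])/v[2]
def proj(f,P):
    q=R.from_rotvec(f["rotation"]).inv().apply(np.atleast_2d(P)-f["origin"])
    u=np.c_[q[:,0],-q[:,1]]/-q[:,2:]
    return u*(1+f["k1"]*(u**2).sum(1,keepdims=True))*[f["fx"],f["fy"]]+[f["cx"],f["cy"]]
def tri(fs,ps):
    A=np.zeros((3,3));b=np.zeros(3)
    for f,p in zip(fs,ps):
        o,v=ray(f,p);M=np.eye(3)-np.outer(v,v);A+=M;b+=M@o
    X=np.linalg.solve(A,b)
    return X,[np.linalg.norm(np.cross(X-ray(f,p)[0],ray(f,p)[1])) for f,p in zip(fs,ps)]
def delta(target,yaw=None):
    "tool-frame shift from present pose to world target; yaw = world angle of the closing line"
    o=arm.get_obs();r=R.from_rotvec(o["tcp_rot"])
    d=r.inv().apply(np.array(target)-o["eef_pos"])
    print("tool shift",d.round(4))
    return d
E
python3 - <<'E'
from h import *
S,T=cal("side"),cal("top")
def blobs(f,lo,hi,box):
    h=cv2.cvtColor(f["img"],cv2.COLOR_RGB2HSV);x0,y0,x1,y1=box
    m=cv2.inRange(h[y0:y1,x0:x1],lo,hi);n,_,s,c=cv2.connectedComponentsWithStats(m)
    return [(int(s[i,4]),*(c[i]+[x0,y0]).round(1)) for i in range(1,n) if s[i,4]>12]
for nm,lo,hi in (("brown",(5,90,60),(16,255,165)),("red",(0,150,110),(4,255,255)),("white",(0,0,195),(179,40,255)),("green",(70,100,20),(95,255,160)),("maroon",(165,80,25),(179,255,130))):
    print(nm,"S",blobs(S,lo,hi,(260,190,450,375)),"T",blobs(T,lo,hi,(255,160,520,300)))
for p in((435,193),(451,217),(468,242),(485,267)):
    print(T["img"][p[1],p[0]],cv2.cvtColor(T["img"],cv2.COLOR_RGB2HSV)[p[1],p[0]])
print(arm.get_obs()["t"])
E
```

```text
brown S [(103, np.float64(277.0), np.float64(193.5)), (268, np.float64(422.3), np.float64(288.3)), (301, np.float64(415.1), np.float64(305.8)), (358, np.float64(407.5), np.float64(325.1)), (420, np.float64(398.7), np.float64(346.3))] T [(57, np.float64(454.7), np.float64(219.8)), (92, np.float64(468.1), np.float64(242.4)), (93, np.float64(484.9), np.float64(267.0))]
red S [(55, np.float64(319.0), np.float64(201.2)), (15, np.float64(426.3), np.float64(276.5))] T [(21, np.float64(424.0), np.float64(177.8))]
white S [] T [(16705, np.float64(412.6), np.float64(235.8)), (27, np.float64(508.4), np.float64(160.4)), (45, np.float64(285.6), np.float64(202.6)), (42, np.float64(496.7), np.float64(283.0))]
green S [(162, np.float64(282.2), np.float64(228.3)), (25, np.float64(284.3), np.float64(242.3))] T [(291, np.float64(292.7), np.float64(261.0))]
maroon S [(223, np.float64(306.6), np.float64(241.3))] T [(292, np.float64(355.8), np.float64(265.8))]
[182 139 106] [ 13 106 182]
[179 129  90] [ 13 127 179]
[177 120  70] [ 14 154 177]
[178 119  66] [ 14 160 178]
0.2
```

View pics/side_c.png

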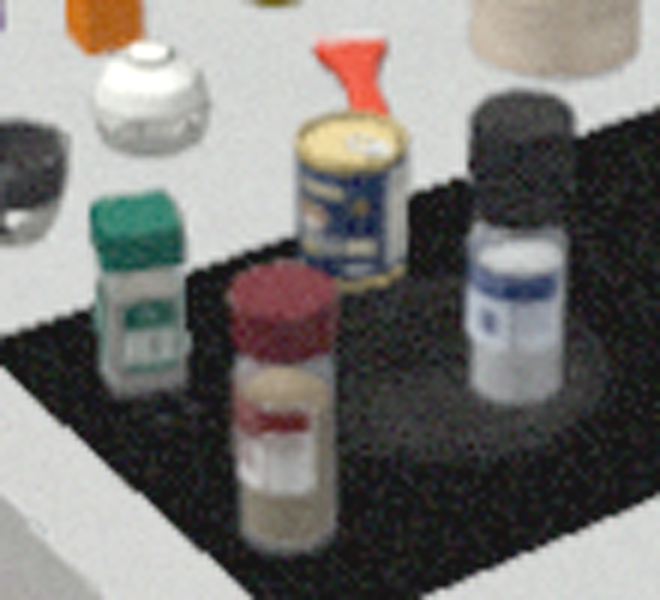

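View pics/top_c.png

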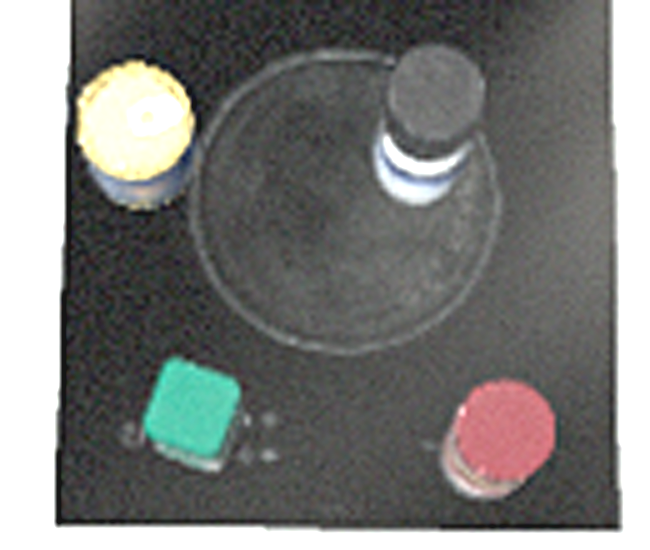

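```bash
python3 - <<'E'
from h import *
S,T=cal("side"),cal("top")
s=lambda x,y:((x+.5)/6-.5+260,(y+.5)/6-.5+190)
t=lambda x,y:((x+.5)/5-.5+255,(y+.5)/5-.5+180)
O={"tin":(s(353,142),t(136,122)),"sq":(s(138,217),t(193,405)),"rj":(s(284,287),t(506,430)),"mill":(s(523,116),t(436,92))}
for k,(a,b) in O.items():
    X,e=tri((S,T),(a,b));print(k,X.round(4),np.round(e,4))
c=np.array([atz(T,t(*p),.096)[:2] for p in((178,357),(240,380),(208,455),(147,425))])
d=np.roll(c,-1,0)-c
print("sq edges",np.hypot(*d.T).round(3),np.degrees(np.arctan2(d[:,1],d[:,0])).round(1),c.mean(0))
sm=[(422.3,288.3),(415.1,305.8),(407.5,325.1),(398.7,346.3)]
# better marks in top: local windows, distance from wood colour
h=cv2.cvtColor(cv2.GaussianBlur(T["img"],(3,3),0),cv2.COLOR_RGB2HSV)
tm=[]
for x,y in((434,193),(451,217),(468,242),(485,267)):
    w=T["img"][y-16:y+17,x-16:x+17].astype(int); g=w[:,:,1]
    yy,xx=np.mgrid[-16:17,-16:17]; m=(g<150)&(w[:,:,0]>g+15)&(xx**2+yy**2<15**2)
    m=cv2.morphologyEx(m.astype('uint8'),cv2.MORPH_OPEN,np.ones((3,3)))
    tm.append((x+xx[m>0].mean(),y+yy[m>0].mean())); print(m.sum(),np.round(tm[-1],1))
for a,b in zip(sm,tm):
    X,e=tri((S,T),(a,b));print("mark",X.round(4),np.round(e,4),"T@15",atz(T,b,.015).round(4),"S@15",atz(S,a,.015).round(4))
for p in((424,177.8),(496.7,283)): print("knob T",atz(T,p,.022).round(4))
print("cup/timer",atz(T,(229,254),.03).round(3),atz(T,(213,211),.03).round(3))
E
```

```text
tin [0.6284 0.1173 0.0737] [0.0002 0.0002]
sq [0.4857 0.0858 0.0928] [0.0006 0.0006]
rj [ 0.4715 -0.0585  0.131 ] [0. 0.]
mill [ 0.6239 -0.0252  0.1515] [0.0005 0.0005]
sq edges [0.031 0.038 0.032 0.035] [-109.8  157.9   64.5  -23.2] [0.48625578 0.08530161]
403 [434.2 193.4]
424 [451.1 217.3]
450 [467.8 241.7]
456 [485.2 266.8]
mark [ 0.6774 -0.2762  0.0151] [0.0002 0.0002] T@15 [ 0.6772 -0.2761  0.015 ] S@15 [ 0.6776 -0.2762  0.015 ]
mark [ 0.6134 -0.3172  0.0153] [0.0004 0.0004] T@15 [ 0.6138 -0.3176  0.015 ] S@15 [ 0.6132 -0.3169  0.015 ]
mark [ 0.5499 -0.3578  0.0146] [0.0002 0.0002] T@15 [ 0.55   -0.3578  0.015 ] S@15 [ 0.5494 -0.3581  0.015 ]
mark [ 0.4856 -0.3987  0.015 ] [0.0003 0.0003] T@15 [ 0.4859 -0.3989  0.015 ] S@15 [ 0.4853 -0.3985  0.015 ]
knob T [ 0.7172 -0.2491  0.022 ]
knob T [ 0.4445 -0.4229  0.022 ]
cup/timer [0.509 0.25  0.03 ] [0.619 0.295 0.03 ]
```

```bash
cat >> h.py <<'E'
def go(xyz,yaw=-57.4):
    o=arm.get_obs();r=R.from_rotvec(o["tcp_rot"])
    y=np.radians(yaw);Y=np.array([np.cos(y),np.sin(y),0]);Z=np.array([0,0,-1.])
    g=R.from_matrix(np.c_[np.cross(Y,Z),Y,Z])
    print(f"t {o['t']:.2f} pos",o["eef_pos"].round(4),"w",round(o["width"],4),"grip",round(o["grip_force"],1),"F",o["contact_force"].round(1),"| shift",r.inv().apply(np.array(xyz)-o["eef_pos"]).round(4),"rot",(r.inv()*g).as_rotvec().round(3))
E
python3 -c "
from h import *
go([.628,.117,.19])"
```

```text
t 0.30 pos [0.275  0.6162 0.2105] w 0.0856 grip 0.0 F [-0.   0.1 -0.8] | shift [-0.5258 -0.312   0.0207] rot [-0.000e+00  1.000e-03  2.153e+00]
```

Careful with the scale: shifts go in shares of 0.6 m and turns go in shares of 90 degrees. That gives: -0.33 m / 0.6 = -0.55, -0.2 m / 0.6 = -0.3333, 1.2 rad / 1.5708 = 0.7639.

Emit:
{"method": "creep_tool", "body": {
  "steps": "-0.1333 -0.0833 0 0 0 0.191 0.085\n-0.2667 -0.1667 0 0 0 0.382 0.085\n-0.55 -0.3333 0.0167 0 0 0.7639 0.085\n-0.55 -0.3333 0.0167 0 0 0.7639 0.085\n-0.55 -0.3333 0.0167 0 0 0.7639 0.085\n-0.55 -0.3333 0.0167 0 0 0.7639 0.085\n-0.55 -0.3333 0.0167 0 0 0.7639 0.085\n-0.55 -0.3333 0.0167 0 0 0.7639 0.085\n-0.55 -0.3333 0.0167 0 0 0.7639 0.085\n-0.55 -0.3333 0.0167 0 0 0.7639 0.085",
  "clamp_n": 40
}}

```text
t: 1.13
eef_pos: [0.4993, 0.2913, 0.2012]
tcp_rot: [2.289, 2.145, -0.0]
contact_force: [0.2, -1.6, 0.2]
width: 0.0849
grip_force: 0.0
```

```bash
python3 -c "
from h import *
go([.628,.117,.19])"
```

```text
t 1.13 pos [0.4993 0.2913 0.2012] w 0.0849 grip 0.0 F [ 0.2 -1.6  0.2] | shift [-0.1655  0.1397  0.0121] rot [0.004 0.002 0.937]
```

In the tool's units: -0.165 m / 0.6 = -0.275, 0.14 m / 0.6 = 0.2333, 0.94 rad / 1.5708 = 0.5984.

Emit:
{"method": "creep_tool", "body": {
  "steps": "-0.275 0.2333 0.02 0 0 0.5984 0.085\n-0.275 0.2333 0.02 0 0 0.5984 0.085\n-0.275 0.2333 0.02 0 0 0.5984 0.085\n-0.275 0.2333 0.02 0 0 0.5984 0.085\n-0.275 0.2333 0.02 0 0 0.5984 0.085\n-0.275 0.2333 0.02 0 0 0.5984 0.085\n-0.275 0.2333 0.02 0 0 0.5984 0.085\n-0.275 0.2333 0.02 0 0 0.5984 0.085\n-0.275 0.2333 0.02 0 0 0.5984 0.085\n-0.275 0.2333 0.02 0 0 0.5984 0.085"
}}

```text
t: 1.97
eef_pos: [0.6266, 0.1279, 0.1886]
tcp_rot: [-3.008, -0.905, 0.0]
contact_force: [-0.3, -1.4, -0.1]
width: 0.0853
grip_force: 0.0
```

```bash
python3 -c "
from h import *
go([.6283,.1172,.031])"
```

```text
t 1.97 pos [0.6266 0.1279 0.1886] w 0.0853 grip 0.0 F [-0.3 -1.4 -0.1] | shift [-0.0044  0.0099  0.1576] rot [-0.     0.     0.015]
```

Emit:
{"method": "creep_tool", "body": {
  "steps": "0 0 0 0 0 0 0.085\n0 0 0 0 0 0 0.085\n0 0 0 0 0 0 0.085"
}}

```text
t: 2.22
eef_pos: [0.6266, 0.1279, 0.1889]
tcp_rot: [-3.009, -0.903, -0.0]
contact_force: [0.2, 0.7, 0.5]
width: 0.0851
grip_force: 0.0
```

```bash
python3 -c "
from h import *
go([.6283,.1172,.031])"
```

```text
t 2.22 pos [0.6266 0.1279 0.1889] w 0.0851 grip 0.0 F [0.2 0.7 0.5] | shift [-0.0045  0.0099  0.1579] rot [-0.    -0.     0.014]
```

In the tool's units: 0.158 m / 0.6 = 0.2633, 0.145 m / 0.6 = 0.2417, 0.014 rad / 1.5708 = 0.0089.

Emit:
{"method": "creep_tool", "body": {
  "steps": "-0.0075 0.0167 0.0333 0 0 0.0089 0.085\n-0.0075 0.0167 0.0917 0 0 0.0089 0.085\n-0.0075 0.0167 0.15 0 0 0.0089 0.085\n-0.0075 0.0167 0.2 0 0 0.0089 0.085\n-0.0075 0.0167 0.2417 0 0 0.0089 0.085\n-0.0075 0.0167 0.2633 0 0 0.0089 0.085\n-0.0075 0.0167 0.2633 0 0 0.0089 0.085"
}}

```text
t: 2.8
eef_pos: [0.6262, 0.1167, 0.0278]
tcp_rot: [-3.015, -0.881, 0.009]
contact_force: [0.3, -0.1, -0.1]
width: 0.0846
grip_force: 0.0
```

```bash
python3 -c "
from h import *
go([.6283,.1172,.031])"
```

```text
t 2.80 pos [0.6262 0.1167 0.0278] w 0.0846 grip 0.0 F [ 0.3 -0.1 -0.1] | shift [ 0.0021  0.0007 -0.0032] rot [-0.002  0.005 -0.001]
```

In the tool's units: -0.003 m / 0.6 = -0.005, 0.002 m / 0.6 = 0.0033.

Emit:
{"method": "creep_tool", "body": {
  "steps": "0.0033 0 -0.005 0 0 0 0.085\n0.0033 0 -0.005 0 0 0 0.05\n0.0033 0 -0.005 0 0 0 0.05\n0.0033 0 -0.005 0 0 0 0.05\n0.0033 0 -0.005 0 0 0 0.05\n0.0033 0 -0.005 0 0 0 0.05\n0.0033 0 -0.005 0 0 0 0.05\n0.0033 0 -0.005 0 0 0 0.05",
  "clamp_n": 40
}}

```text
t: 3.47
eef_pos: [0.6316, 0.1185, 0.0362]
tcp_rot: [-3.015, -0.88, -0.006]
contact_force: [-0.7, 1.0, 5.5]
width: 0.0559
grip_force: 41.6
```

```bash
python3 -c "
from h import *
go([.6283,.1172,.19])"
```

```text
t 3.47 pos [0.6316 0.1185 0.0362] w 0.0559 grip 41.6 F [-0.7  1.   5.5] | shift [-0.0029 -0.0006 -0.1538] rot [ 0.001 -0.004 -0.001]
```

In the tool's units: -0.185 m / 0.6 = -0.3083, -0.16 m / 0.6 = -0.2667.

Emit:
{"method": "creep_tool", "body": {
  "steps": "0 0 -0.0167 0 0 0 0.05\n0 0 -0.05 0 0 0 0.05\n0 0 -0.1 0 0 0 0.05\n0 0 -0.1583 0 0 0 0.05\n0 0 -0.2167 0 0 0 0.05\n0 0 -0.2667 0 0 0 0.05\n0 0 -0.3 0 0 0 0.05\n0 0 -0.3083 0 0 0 0.05\n0 0 -0.3083 0 0 0 0.05\n0 0 -0.3083 0 0 0 0.05"
}}

```text
t: 4.3
eef_pos: [0.6291, 0.1179, 0.2179]
tcp_rot: [-3.015, -0.88, 0.003]
contact_force: [0.2, -0.3, -2.0]
width: 0.0559
grip_force: 43.1
```

```bash
python3 -c "
from h import *
go([.6774,-.2762,.215])"
```

```text
t 4.30 pos [0.6291 0.1179 0.2179] w 0.0559 grip 43.1 F [ 0.2 -0.3 -2. ] | shift [-0.1713  0.3582  0.0028] rot [-0.001  0.001 -0.001]
```

In the tool's units: 0.302 m / 0.6 = 0.5033, 0.272 m / 0.6 = 0.4533.

Emit:
{"method": "creep_tool", "body": {
  "steps": "-0.0117 0.0233 0 0 0 0 0.05\n-0.0333 0.07 0 0 0 0 0.05\n-0.0567 0.12 0 0 0 0 0.05\n-0.0833 0.175 0 0 0 0 0.05\n-0.11 0.2317 0 0 0 0 0.05\n-0.1367 0.2883 0 0 0 0 0.05\n-0.1633 0.3433 0 0 0 0 0.05\n-0.19 0.3983 0 0 0 0 0.05\n-0.2167 0.4533 0 0 0 0 0.05\n-0.24 0.5033 0 0 0 0 0.05"
}}

```text
t: 5.13
eef_pos: [0.6695, -0.2163, 0.2158]
tcp_rot: [-3.015, -0.877, 0.007]
contact_force: [1.0, -0.0, -0.8]
width: 0.0556
grip_force: 43.1
```

Emit:
{"method": "creep_tool", "body": {
  "steps": "-0.02 0.0417 0 0 0 0 0.05\n-0.035 0.0733 0 0 0 0 0.05\n-0.0433 0.09 0 0 0 0 0.05\n-0.045 0.0933 0 0 0 0 0.05\n-0.045 0.0933 0 0 0 0 0.05\n-0.045 0.0933 0 0 0 0 0.05"
}}

```text
t: 5.63
eef_pos: [0.6787, -0.2735, 0.2177]
tcp_rot: [-3.012, -0.882, 0.001]
contact_force: [1.0, 1.2, -1.4]
width: 0.0557
grip_force: 43.1
```

```bash
python3 -c "
from h import *
go([.6774,-.2762,.05])
T=cal('top');S=cal('side')
a=cv2.resize(S['img'][200:320,340:480],None,fx=3,fy=3);b=cv2.resize(T['img'][120:240,370:510],None,fx=3,fy=3)
cv2.imwrite('pics/tin1.png',np.hstack([a,b])[:,:,::-1])"
```

```text
t 5.63 pos [ 0.6787 -0.2735  0.2177] w 0.0557 grip 43.1 F [ 1.   1.2 -1.4] | shift [-0.0026  0.0021  0.1677] rot [-0.003 -0.     0.001]
```

In the tool's units: 0.167 m / 0.6 = 0.2783, 0.045 m / 0.6 = 0.075.

Emit:
{"method": "creep_tool", "body": {
  "steps": "-0.0043 0.0033 0.025 0 0 0 0.05\n-0.0043 0.0033 0.075 0 0 0 0.05\n-0.0043 0.0033 0.1333 0 0 0 0.05\n-0.0043 0.0033 0.1833 0 0 0 0.05\n-0.0043 0.0033 0.225 0 0 0 0.05\n-0.0043 0.0033 0.25 0 0 0 0.05\n-0.0043 0.0033 0.2667 0 0 0 0.05\n-0.0043 0.0033 0.275 0 0 0 0.05\n-0.0043 0.0033 0.2783 0 0 0 0.05\n-0.0043 0.0033 0.2783 0 0 0 0.05"
}}

```text
t: 6.57
eef_pos: [0.6781, -0.2792, 0.0528]
tcp_rot: [3.015, 0.88, 0.002]
contact_force: [-0.4, 0.4, -0.8]
width: 0.0558
grip_force: 43.1
```

```bash
python3 -c "
from h import *
go([.6774,-.2762,.045])"
```

```text
t 6.57 pos [ 0.6781 -0.2792  0.0528] w 0.0558 grip 43.1 F [-0.4  0.4 -0.8] | shift [ 0.001  -0.0029  0.0078] rot [ 0.001 -0.001 -0.001]
```

In the tool's units: 0.005 m / 0.6 = 0.0083, 0.004 m / 0.6 = 0.0067.

Emit:
{"method": "creep_tool", "body": {
  "steps": "0 0 0.0033 0 0 0 0.05\n0 0 0.0067 0 0 0 0.05\n0 0 0.0083 0 0 0 0.05"
}}

```text
t: 6.82
eef_pos: [0.6777, -0.2792, 0.0475]
tcp_rot: [3.015, 0.88, 0.002]
contact_force: [-0.2, 0.1, -1.1]
width: 0.0558
grip_force: 43.1
```

```bash
python3 -c "
from h import *
go([.6774,-.2762,.045])
cal('top');go([.6774,-.2762,.045])
cal('top');go([.6774,-.2762,.045])
cal('top');go([.6774,-.2762,.045])"
```

```text
t 6.82 pos [ 0.6777 -0.2792  0.0475] w 0.0558 grip 43.1 F [-0.2  0.1 -1.1] | shift [ 0.0013 -0.0027  0.0025] rot [ 0.001 -0.001 -0.001]
t 6.87 pos [ 0.6775 -0.279   0.047 ] w 0.0557 grip 43.1 F [ 0.8  0.5 -1.6] | shift [ 0.0015 -0.0024  0.002 ] rot [ 0.    -0.001 -0.001]
t 6.92 pos [ 0.6774 -0.279   0.047 ] w 0.0555 grip 43.1 F [-0.4  0.2 -1. ] | shift [ 0.0015 -0.0023  0.002 ] rot [ 0.    -0.    -0.001]
t 6.97 pos [ 0.6774 -0.279   0.047 ] w 0.0557 grip 43.1 F [-0.4  0.4 -1.1] | shift [ 0.0015 -0.0023  0.002 ] rot [ 0.    -0.    -0.001]
```

Readings are stable when settled. Now I'll correct laterally and lower until contact.

In the tool's units: -0.0023 m / 0.6 = -0.0038, 0.002 m / 0.6 = 0.0033.

Emit:
{"method": "creep_tool", "body": {
  "steps": "0.0025 -0.0038 0.0017 0 0 0 0.05\n0.0025 -0.0038 0.0033 0 0 0 0.05\n0.0025 -0.0038 0.0033 0 0 0 0.05"
}}

```text
t: 7.22
eef_pos: [0.6776, -0.2778, 0.0465]
tcp_rot: [3.014, 0.878, 0.001]
contact_force: [-2.2, -0.6, 4.9]
width: 0.0556
grip_force: 43.6
```

Emit:
{"method": "creep_tool", "body": {
  "steps": "0 0 0.0017 0 0 0 0.05\n0 0 0.0033 0 0 0 0.05\n0 0 0.0033 0 0 0 0.05"
}}

```text
t: 7.47
eef_pos: [0.6777, -0.2778, 0.0464]
tcp_rot: [3.014, 0.879, 0.002]
contact_force: [-4.1, 0.4, 12.7]
width: 0.0554
grip_force: 44.5
```

```bash
python3 -c "
from h import *
go([.6774,-.2762,.045])"
```

```text
t 7.47 pos [ 0.6777 -0.2778  0.0464] w 0.0554 grip 44.5 F [-4.1  0.4 12.7] | shift [ 0.0006 -0.0015  0.0014] rot [ 0.002 -0.001 -0.002]
```

In the tool's units: -0.165 m / 0.6 = -0.275, -0.135 m / 0.6 = -0.225.

Emit:
{"method": "creep_tool", "body": {
  "steps": "0 0 -0.0033 0 0 0 0.055\n0 0 -0.0033 0 0 0 0.085\n0 0 -0.0033 0 0 0 0.085\n0 0 -0.0033 0 0 0 0.085\n0 0 -0.0033 0 0 0 0.085\n0 0 -0.0333 0 0 0 0.085\n0 0 -0.0917 0 0 0 0.085\n0 0 -0.1583 0 0 0 0.085\n0 0 -0.225 0 0 0 0.085\n0 0 -0.275 0 0 0 0.085"
}}

```text
t: 8.3
eef_pos: [0.678, -0.2768, 0.2112]
tcp_rot: [3.014, 0.879, 0.004]
contact_force: [1.5, -0.7, 1.3]
width: 0.0847
grip_force: 0.0
```

```bash
python3 -c "
from h import *
go([.4858,.0856,.20],-22.6)"
```

```text
t 8.30 pos [ 0.678  -0.2768  0.2112] w 0.0847 grip 0.0 F [ 1.5 -0.7  1.3] | shift [ 0.0328 -0.4089  0.0102] rot [ 0.003 -0.001 -0.609]
```

In the tool's units: -0.385 m / 0.6 = -0.6417, -0.35 m / 0.6 = -0.5833, -0.6 rad / 1.5708 = -0.382.

Emit:
{"method": "creep_tool", "body": {
  "steps": "0.005 -0.05 0 0 0 -0.0318 0.085\n0.01 -0.1167 0 0 0 -0.07 0.085\n0.015 -0.1833 0 0 0 -0.1082 0.085\n0.02 -0.25 0 0 0 -0.1464 0.085\n0.025 -0.3167 0 0 0 -0.1846 0.085\n0.03 -0.3833 0 0 0 -0.2228 0.085\n0.035 -0.45 0 0 0 -0.261 0.085\n0.0417 -0.5167 0 0 0 -0.2992 0.085\n0.0467 -0.5833 0 0 0 -0.3374 0.085\n0.0517 -0.6417 0 0 0 -0.382 0.085"
}}

```text
t: 9.13
eef_pos: [0.4948, 0.0673, 0.2078]
tcp_rot: [-2.617, -1.737, -0.0]
contact_force: [0.7, -0.1, 0.6]
width: 0.0851
grip_force: 0.0
```

Emit:
{"method": "creep_tool", "body": {
  "steps": "0.0033 -0.04 0.0167 0 0 0 0.085\n0.0033 -0.04 0.0167 0 0 0 0.085\n0.0033 -0.04 0.0167 0 0 0 0.085\n0.0033 -0.04 0.0167 0 0 0 0.085"
}}

```text
t: 9.47
eef_pos: [0.4758, 0.0757, 0.1981]
tcp_rot: [2.621, 1.73, 0.001]
contact_force: [0.0, 0.2, -0.7]
width: 0.0849
grip_force: 0.0
```

```bash
python3 -c "
from h import *
go([.4858,.0856,.036],-22.6)"
```

```text
t 9.47 pos [0.4758 0.0757 0.1981] w 0.0849 grip 0.0 F [ 0.   0.2 -0.7] | shift [0.013  0.0051 0.1621] rot [ 0.001 -0.    -0.01 ]
```

In the tool's units: 0.16 m / 0.6 = 0.2667, 0.15 m / 0.6 = 0.25, -0.01 rad / 1.5708 = -0.0064.

Emit:
{"method": "creep_tool", "body": {
  "steps": "0.0217 0.0083 0.0167 0 0 -0.0064 0.085\n0.0217 0.0083 0.05 0 0 -0.0064 0.085\n0.0217 0.0083 0.1 0 0 -0.0064 0.085\n0.0217 0.0083 0.1583 0 0 -0.0064 0.085\n0.0217 0.0083 0.2083 0 0 -0.0064 0.085\n0.0217 0.0083 0.25 0 0 -0.0064 0.085\n0.0217 0.0083 0.2667 0 0 -0.0064 0.085\n0.0217 0.0083 0.2667 0 0 -0.0064 0.085\n0.0217 0.0083 0.2667 0 0 -0.0064 0.085"
}}

```text
t: 10.22
eef_pos: [0.486, 0.0855, 0.0382]
tcp_rot: [2.613, 1.742, 0.001]
contact_force: [0.6, -0.3, 0.6]
width: 0.0852
grip_force: 0.0
```

```bash
python3 -c "
from h import *
go([.4858,.0856,.036],-22.6)"
```

```text
t 10.22 pos [0.486  0.0855 0.0382] w 0.0852 grip 0.0 F [ 0.6 -0.3  0.6] | shift [ 0.     -0.0003  0.0022] rot [ 0.001  0.    -0.   ]
```

Emit:
{"method": "creep_tool", "body": {
  "steps": "0 0 0 0 0 0 0.06\n0 0 0 0 0 0 0.03\n0 0 0 0 0 0 0.03\n0 0 0 0 0 0 0.03\n0 0 0 0 0 0 0.03\n0 0 0 0 0 0 0.03\n0 0 0 0 0 0 0.03\n0 0 0 0 0 0 0.03",
  "clamp_n": 25
}}

```text
t: 10.88
eef_pos: [0.4857, 0.0866, 0.039]
tcp_rot: [2.612, 1.745, 0.003]
contact_force: [-0.4, 0.6, 6.6]
width: 0.0405
grip_force: 24.1
```

Emit:
{"method": "creep_tool", "body": {
  "steps": "0 0 -0.0167 0 0 0 0.03\n0 0 -0.05 0 0 0 0.03\n0 0 -0.1 0 0 0 0.03\n0 0 -0.15 0 0 0 0.03\n0 0 -0.2 0 0 0 0.03\n0 0 -0.25 0 0 0 0.03\n0 0 -0.2833 0 0 0 0.03\n0 0 -0.2917 0 0 0 0.03\n0 0 -0.2917 0 0 0 0.03\n0 0 -0.2917 0 0 0 0.03"
}}

```text
t: 11.72
eef_pos: [0.484, 0.0862, 0.2121]
tcp_rot: [-2.612, -1.745, 0.002]
contact_force: [-0.9, -0.0, -1.2]
width: 0.0408
grip_force: 25.0
```

```bash
python3 -c "
from h import *
go([.6134,-.3172,.21])"
```

```text
t 11.72 pos [0.484  0.0862 0.2121] w 0.0408 grip 25.0 F [-0.9 -0.  -1.2] | shift [-0.3231  0.274   0.002 ] rot [-0.001  0.001  0.609]
```

```bash
python3 -c "
from h import *
T=cal('top');S=cal('side')
a=cv2.resize(S['img'][130:270,220:360],None,fx=4,fy=4,interpolation=2)
cv2.imwrite('pics/sq1.png',a[:,:,::-1])"
```

```text
(no output)
```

View pics/sq1.png

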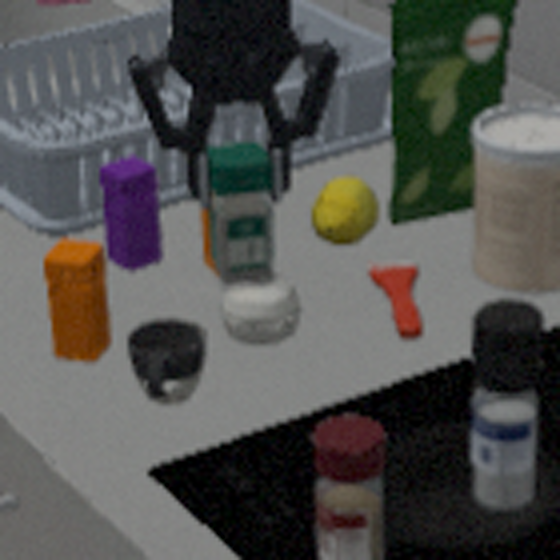

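The jar (crop 240,215) hangs upright between the fingers, which bear on its lid and body. I'll carry it to mark 2.

In the tool's units: -0.265 m / 0.6 = -0.4417, -0.24 m / 0.6 = -0.4, 0.54 rad / 1.5708 = 0.3438.

Emit:
{"method": "creep_tool", "body": {
  "steps": "-0.02 0.0167 0 0 0 0.0127 0.03\n-0.06 0.05 0 0 0 0.0382 0.03\n-0.1033 0.0883 0 0 0 0.0764 0.03\n-0.15 0.1283 0 0 0 0.1146 0.03\n-0.2 0.17 0 0 0 0.1528 0.03\n-0.25 0.2117 0 0 0 0.191 0.03\n-0.3 0.2533 0 0 0 0.2292 0.03\n-0.35 0.2967 0 0 0 0.2674 0.03\n-0.4 0.34 0 0 0 0.3056 0.03\n-0.4417 0.375 0 0 0 0.3438 0.03"
}}

```text
t: 12.65
eef_pos: [0.5905, -0.249, 0.2114]
tcp_rot: [2.985, 0.976, -0.004]
contact_force: [0.1, -0.5, -0.4]
width: 0.0409
grip_force: 25.0
```

Emit:
{"method": "creep_tool", "body": {
  "steps": "-0.0167 0.0167 0 0 0 0.0255 0.03\n-0.0167 0.0167 0 0 0 0.0446 0.03\n-0.0167 0.0167 0 0 0 0.0446 0.03\n-0.0167 0.0167 0 0 0 0.0446 0.03\n-0.0167 0.0167 0 0 0 0.0446 0.03"
}}

```text
t: 13.07
eef_pos: [0.5889, -0.2576, 0.212]
tcp_rot: [-3.014, -0.882, 0.001]
contact_force: [-0.4, 0.7, -0.8]
width: 0.0404
grip_force: 25.1
```

```bash
python3 -c "
from h import *
go([.6134,-.3172,.21])"
```

```text
t 13.07 pos [ 0.5889 -0.2576  0.212 ] w 0.0404 grip 25.1 F [-0.4  0.7 -0.8] | shift [-0.0115  0.0634  0.002 ] rot [-0.002  0.     0.001]
```

In the tool's units: 0.145 m / 0.6 = 0.2417, 0.14 m / 0.6 = 0.2333.

Emit:
{"method": "creep_tool", "body": {
  "steps": "-0.005 0.0283 0 0 0 0 0.03\n-0.0117 0.065 0 0 0 0 0.03\n-0.0167 0.0917 0.0083 0 0 0 0.03\n-0.0192 0.1057 0.0333 0 0 0 0.03\n-0.0192 0.1057 0.0833 0 0 0 0.03\n-0.0192 0.1057 0.1333 0 0 0 0.03\n-0.0192 0.1057 0.1833 0 0 0 0.03\n-0.0192 0.1057 0.2167 0 0 0 0.03\n-0.0192 0.1057 0.2333 0 0 0 0.03\n-0.0192 0.1057 0.2417 0 0 0 0.03"
}}

```text
t: 13.9
eef_pos: [0.6124, -0.3164, 0.0651]
tcp_rot: [-3.012, -0.881, 0.004]
contact_force: [0.2, -0.7, -0.9]
width: 0.0409
grip_force: 25.1
```

Emit:
{"method": "creep_tool", "body": {
  "steps": "0 0 0 0 0 0 0.03\n0 0 0 0 0 0 0.03"
}}

```text
t: 14.07
eef_pos: [0.6142, -0.3185, 0.0688]
tcp_rot: [3.015, 0.88, 0.002]
contact_force: [0.3, -0.2, 0.5]
width: 0.0402
grip_force: 25.1
```

```bash
python3 -c "
from h import *
go([.6134,-.3172,.049])"
```

```text
t 14.07 pos [ 0.6142 -0.3185  0.0688] w 0.0402 grip 25.1 F [ 0.3 -0.2  0.5] | shift [-0.     -0.0016  0.0198] rot [ 0.001 -0.001 -0.001]
```

In the tool's units: 0.0205 m / 0.6 = 0.0342, 0.019 m / 0.6 = 0.0317.

Emit:
{"method": "creep_tool", "body": {
  "steps": "0 -0.0025 0.01 0 0 0 0.03\n0 -0.0025 0.0183 0 0 0 0.03\n0 -0.0025 0.025 0 0 0 0.03\n0 -0.0025 0.0283 0 0 0 0.03\n0 -0.0025 0.0317 0 0 0 0.03\n0 -0.0025 0.0342 0 0 0 0.03\n0 -0.0025 0.0342 0 0 0 0.03"
}}

```text
t: 14.65
eef_pos: [0.6131, -0.3169, 0.0494]
tcp_rot: [-3.015, -0.88, -0.002]
contact_force: [-3.4, 2.3, 10.5]
width: 0.0405
grip_force: 26.0
```

```bash
python3 -c "
from h import *
go([.6134,-.3172,.049])"
```

```text
t 14.65 pos [ 0.6131 -0.3169  0.0494] w 0.0405 grip 26.0 F [-3.4  2.3 10.5] | shift [0.0001 0.0004 0.0004] rot [-0.001 -0.002 -0.001]
```

In the tool's units: -0.17 m / 0.6 = -0.2833, -0.135 m / 0.6 = -0.225.

Emit:
{"method": "creep_tool", "body": {
  "steps": "0 0 -0.0017 0 0 0 0.045\n0 0 -0.0017 0 0 0 0.085\n0 0 -0.0017 0 0 0 0.085\n0 0 -0.0017 0 0 0 0.085\n0 0 -0.0017 0 0 0 0.085\n0 0 -0.0333 0 0 0 0.085\n0 0 -0.0917 0 0 0 0.085\n0 0 -0.1583 0 0 0 0.085\n0 0 -0.225 0 0 0 0.085\n0 0 -0.2833 0 0 0 0.085"
}}

```text
t: 15.48
eef_pos: [0.6127, -0.3174, 0.2197]
tcp_rot: [3.015, 0.879, 0.001]
contact_force: [0.6, -1.1, -0.2]
width: 0.085
grip_force: 0.0
```

```bash
python3 -c "
from h import *
go([.4715,-.0585,.21])"
```

```text
t 15.48 pos [ 0.6127 -0.3174  0.2197] w 0.085 grip 0.0 F [ 0.6 -1.1 -0.2] | shift [ 0.0201 -0.2943  0.0094] rot [ 0.001 -0.    -0.002]
```

In the tool's units: -0.294 m / 0.6 = -0.49, -0.265 m / 0.6 = -0.4417.

Emit:
{"method": "creep_tool", "body": {
  "steps": "0.0033 -0.05 0.0033 0 0 0 0.085\n0.0083 -0.1167 0.0067 0 0 0 0.085\n0.0133 -0.1833 0.01 0 0 0 0.085\n0.0167 -0.25 0.0133 0 0 0 0.085\n0.0217 -0.3167 0.015 0 0 0 0.085\n0.0267 -0.3833 0.015 0 0 0 0.085\n0.03 -0.4417 0.015 0 0 0 0.085\n0.0333 -0.49 0.015 0 0 0 0.085\n0.0333 -0.49 0.015 0 0 0 0.085\n0.0333 -0.49 0.015 0 0 0 0.085"
}}

```text
t: 16.32
eef_pos: [0.4712, -0.057, 0.2084]
tcp_rot: [-3.013, -0.885, -0.001]
contact_force: [-0.4, -0.4, 1.1]
width: 0.0853
grip_force: 0.0
```

Emit:
{"method": "creep_tool", "body": {
  "steps": "0 0 0 0 0 0 0.085"
}}

```text
t: 16.4
eef_pos: [0.472, -0.0592, 0.2086]
tcp_rot: [3.015, 0.879, 0.002]
contact_force: [-0.3, 0.7, 0.2]
width: 0.0848
grip_force: 0.0
```

```bash
python3 -c "
from h import *
go([.4715,-.0585,.07])"
```

```text
t 16.40 pos [ 0.472  -0.0592  0.2086] w 0.0848 grip 0.0 F [-0.3  0.7  0.2] | shift [-0.0002 -0.001   0.1386] rot [ 0.001 -0.001 -0.002]
```

In the tool's units: 0.138 m / 0.6 = 0.23, 0.133 m / 0.6 = 0.2217.

Emit:
{"method": "creep_tool", "body": {
  "steps": "0 -0.0017 0.02 0 0 0 0.085\n0 -0.0017 0.0583 0 0 0 0.085\n0 -0.0017 0.1083 0 0 0 0.085\n0 -0.0017 0.1583 0 0 0 0.085\n0 -0.0017 0.2 0 0 0 0.085\n0 -0.0017 0.2217 0 0 0 0.085\n0 -0.0017 0.23 0 0 0 0.085\n0 -0.0017 0.23 0 0 0 0.085\n0 -0.0017 0.23 0 0 0 0.085"
}}

```text
t: 17.15
eef_pos: [0.4718, -0.0589, 0.0707]
tcp_rot: [3.016, 0.877, 0.001]
contact_force: [-0.9, -0.2, 0.2]
width: 0.0849
grip_force: 0.0
```

Emit:
{"method": "creep_tool", "body": {
  "steps": "0 0 0 0 0 0 0.06\n0 0 0 0 0 0 0.035\n0 0 0 0 0 0 0.035\n0 0 0 0 0 0 0.035\n0 0 0 0 0 0 0.035\n0 0 0 0 0 0 0.035\n0 0 0 0 0 0 0.035\n0 0 0 0 0 0 0.035",
  "clamp_n": 30
}}

```text
t: 17.82
eef_pos: [0.4719, -0.0576, 0.0712]
tcp_rot: [3.016, 0.88, 0.003]
contact_force: [-0.2, -0.6, 5.9]
width: 0.0454
grip_force: 30.4
```

```bash
python3 -c "
from h import *
go([.4715,-.0585,.07])"
```

```text
t 17.82 pos [ 0.4719 -0.0576  0.0712] w 0.0454 grip 30.4 F [-0.2 -0.6  5.9] | shift [-0.0008  0.0006  0.0012] rot [ 0.001 -0.002 -0.001]
```

In the tool's units: -0.15 m / 0.6 = -0.25, -0.147 m / 0.6 = -0.245.

Emit:
{"method": "creep_tool", "body": {
  "steps": "0 0 -0.0133 0 0 0 0.035\n0 0 -0.0417 0 0 0 0.035\n0 0 -0.0833 0 0 0 0.035\n0 0 -0.1333 0 0 0 0.035\n0 0 -0.1833 0 0 0 0.035\n0 0 -0.225 0 0 0 0.035\n0 0 -0.245 0 0 0 0.035\n0 0 -0.25 0 0 0 0.035\n0 0 -0.25 0 0 0 0.035"
}}

```text
t: 18.57
eef_pos: [0.471, -0.0574, 0.2209]
tcp_rot: [-3.015, -0.88, -0.002]
contact_force: [0.4, -0.5, -2.2]
width: 0.0454
grip_force: 31.1
```

```bash
python3 -c "
from h import *
go([.5497,-.358,.221])"
```

```text
t 18.57 pos [ 0.471  -0.0574  0.2209] w 0.0454 grip 31.1 F [ 0.4 -0.5 -2.2] | shift [-0.0954  0.2957 -0.0003] rot [-0.    -0.002 -0.001]
```

In the tool's units: 0.282 m / 0.6 = 0.47, 0.26 m / 0.6 = 0.4333.

Emit:
{"method": "creep_tool", "body": {
  "steps": "-0.005 0.0167 0 0 0 0 0.035\n-0.0167 0.0533 0 0 0 0 0.035\n-0.0333 0.1033 0 0 0 0 0.035\n-0.0517 0.16 0 0 0 0 0.035\n-0.07 0.2167 0 0 0 0 0.035\n-0.0883 0.2733 0 0 0 0 0.035\n-0.1067 0.33 0 0 0 0 0.035\n-0.125 0.3867 0 0 0 0 0.035\n-0.14 0.4333 0 0 0 0 0.035\n-0.1517 0.47 0 0 0 0 0.035"
}}

```text
t: 19.4
eef_pos: [0.5446, -0.3468, 0.2177]
tcp_rot: [-3.016, -0.876, 0.006]
contact_force: [0.9, 0.3, -0.4]
width: 0.045
grip_force: 31.1
```

Emit:
{"method": "creep_tool", "body": {
  "steps": "-0.005 0.0167 0 0 0 0 0.035\n-0.0067 0.0217 0.0167 0 0 0 0.035\n-0.0067 0.0217 0.05 0 0 0 0.035\n-0.0067 0.0217 0.0917 0 0 0 0.035\n-0.0067 0.0217 0.1333 0 0 0 0.035\n-0.0067 0.0217 0.1667 0 0 0 0.035\n-0.0067 0.0217 0.1917 0 0 0 0.035\n-0.0067 0.0217 0.2 0 0 0 0.035\n-0.0067 0.0217 0.2 0 0 0 0.035\n-0.0067 0.0217 0.2 0 0 0 0.035"
}}

```text
t: 20.23
eef_pos: [0.5496, -0.3564, 0.1001]
tcp_rot: [-3.015, -0.881, 0.0]
contact_force: [0.0, -0.1, -0.7]
width: 0.0451
grip_force: 31.3
```

```bash
python3 -c "
from h import *
go([.5497,-.358,.081])"
```

```text
t 20.23 pos [ 0.5496 -0.3564  0.1001] w 0.0451 grip 31.3 F [ 0.  -0.1 -0.7] | shift [-0.0008  0.0014  0.0191] rot [-0.001 -0.    -0.   ]
```

In the tool's units: 0.02 m / 0.6 = 0.0333, 0.019 m / 0.6 = 0.0317.

Emit:
{"method": "creep_tool", "body": {
  "steps": "-0.0017 0.0017 0.01 0 0 0 0.035\n-0.0017 0.0017 0.0183 0 0 0 0.035\n-0.0017 0.0017 0.025 0 0 0 0.035\n-0.0017 0.0017 0.0283 0 0 0 0.035\n-0.0017 0.0017 0.0317 0 0 0 0.035\n-0.0017 0.0017 0.0333 0 0 0 0.035\n-0.0017 0.0017 0.0333 0 0 0 0.035"
}}

```text
t: 20.82
eef_pos: [0.5493, -0.3589, 0.0814]
tcp_rot: [-3.015, -0.88, -0.001]
contact_force: [-1.6, 1.5, 4.9]
width: 0.0455
grip_force: 31.5
```

```bash
python3 -c "
from h import *
go([.5497,-.358,.081])"
```

```text
t 20.82 pos [ 0.5493 -0.3589  0.0814] w 0.0455 grip 31.5 F [-1.6  1.5  4.9] | shift [ 0.0008 -0.0005  0.0004] rot [-0.    -0.001 -0.001]
```

In the tool's units: -0.14 m / 0.6 = -0.2333, -0.125 m / 0.6 = -0.2083.

Emit:
{"method": "creep_tool", "body": {
  "steps": "0 0 0 0 0 0 0.05\n0 0 0 0 0 0 0.085\n0 0 0 0 0 0 0.085\n0 0 0 0 0 0 0.085\n0 0 0 0 0 0 0.085\n0 0 -0.0333 0 0 0 0.085\n0 0 -0.0917 0 0 0 0.085\n0 0 -0.1583 0 0 0 0.085\n0 0 -0.2083 0 0 0 0.085\n0 0 -0.2333 0 0 0 0.085"
}}

```text
t: 21.65
eef_pos: [0.5504, -0.3605, 0.225]
tcp_rot: [3.011, 0.878, 0.007]
contact_force: [0.6, -0.9, 0.4]
width: 0.0854
grip_force: 0.0
```

```bash
python3 -c "
from h import *
go([.6239,-.0252,.22])"
```

```text
t 21.65 pos [ 0.5504 -0.3605  0.225 ] w 0.0854 grip 0.0 F [ 0.6 -0.9  0.4] | shift [ 0.2421 -0.2433  0.0042] rot [ 0.006 -0.003 -0.002]
```

In the tool's units: -0.243 m / 0.6 = -0.405, 0.242 m / 0.6 = 0.4033.

Emit:
{"method": "creep_tool", "body": {
  "steps": "0.0333 -0.0333 0 0 0 0 0.085\n0.08 -0.08 0 0 0 0 0.085\n0.1267 -0.1267 0 0 0 0 0.085\n0.1733 -0.1733 0 0 0 0 0.085\n0.22 -0.22 0 0 0 0 0.085\n0.2667 -0.2667 0 0 0 0 0.085\n0.3133 -0.3133 0 0 0 0 0.085\n0.3583 -0.36 0 0 0 0 0.085\n0.4033 -0.405 0 0 0 0 0.085\n0.4033 -0.405 0 0 0 0 0.085"
}}

```text
t: 22.48
eef_pos: [0.6244, -0.0122, 0.2192]
tcp_rot: [-3.005, -0.9, -0.002]
contact_force: [0.4, 1.2, -0.2]
width: 0.0848
grip_force: 0.0
```

Emit:
{"method": "creep_tool", "body": {
  "steps": "0 0 0 0 0 0 0.085\n0 0 0 0 0 0 0.085"
}}

```text
t: 22.65
eef_pos: [0.6223, -0.0242, 0.2202]
tcp_rot: [3.015, 0.88, -0.001]
contact_force: [0.1, -0.7, 0.7]
width: 0.085
grip_force: 0.0
```

```bash
python3 -c "
from h import *
go([.6239,-.0252,.112])"
```

```text
t 22.65 pos [ 0.6223 -0.0242  0.2202] w 0.085 grip 0.0 F [ 0.1 -0.7  0.7] | shift [0.0009 0.0016 0.1082] rot [ 0.     0.001 -0.001]
```

In the tool's units: 0.107 m / 0.6 = 0.1783, 0.1 m / 0.6 = 0.1667.

Emit:
{"method": "creep_tool", "body": {
  "steps": "0.0017 0.0025 0.02 0 0 0 0.085\n0.0017 0.0025 0.0583 0 0 0 0.085\n0.0017 0.0025 0.1 0 0 0 0.085\n0.0017 0.0025 0.1417 0 0 0 0.085\n0.0017 0.0025 0.1667 0 0 0 0.085\n0.0017 0.0025 0.1783 0 0 0 0.085\n0.0017 0.0025 0.1783 0 0 0 0.085\n0.0017 0.0025 0.1783 0 0 0 0.085"
}}

```text
t: 23.32
eef_pos: [0.6243, -0.0259, 0.1135]
tcp_rot: [3.016, 0.877, 0.0]
contact_force: [-0.2, -0.4, 0.4]
width: 0.0848
grip_force: 0.0
```

Emit:
{"method": "creep_tool", "body": {
  "steps": "0 0 0 0 0 0 0.06\n0 0 0 0 0 0 0.035\n0 0 0 0 0 0 0.035\n0 0 0 0 0 0 0.035\n0 0 0 0 0 0 0.035\n0 0 0 0 0 0 0.035\n0 0 0 0 0 0 0.035\n0 0 0 0 0 0 0.035",
  "clamp_n": 30
}}

```text
t: 23.98
eef_pos: [0.6251, -0.0246, 0.1146]
tcp_rot: [3.016, 0.88, 0.003]
contact_force: [-0.7, 0.1, 5.2]
width: 0.0479
grip_force: 31.4
```

```bash
python3 -c "
from h import *
go([.6239,-.0252,.112])"
```

```text
t 23.98 pos [ 0.6251 -0.0246  0.1146] w 0.0479 grip 31.4 F [-0.7  0.1  5.2] | shift [-0.0013 -0.0001  0.0026] rot [ 0.001 -0.002 -0.001]
```

In the tool's units: -0.17 m / 0.6 = -0.2833, -0.14 m / 0.6 = -0.2333.

Emit:
{"method": "creep_tool", "body": {
  "steps": "0 0 -0.0133 0 0 0 0.035\n0 0 -0.0417 0 0 0 0.035\n0 0 -0.0833 0 0 0 0.035\n0 0 -0.1333 0 0 0 0.035\n0 0 -0.1833 0 0 0 0.035\n0 0 -0.2333 0 0 0 0.035\n0 0 -0.2667 0 0 0 0.035\n0 0 -0.2833 0 0 0 0.035\n0 0 -0.2833 0 0 0 0.035\n0 0 -0.2833 0 0 0 0.035"
}}

```text
t: 24.82
eef_pos: [0.6236, -0.0242, 0.2824]
tcp_rot: [-3.015, -0.88, 0.002]
contact_force: [-0.6, 0.1, -2.6]
width: 0.0479
grip_force: 31.5
```

```bash
python3 -c "
from h import *
go([.4856,-.3987,.285])"
```

```text
t 24.82 pos [ 0.6236 -0.0242  0.2824] w 0.0479 grip 31.5 F [-0.6  0.1 -2.6] | shift [-0.3178  0.2415 -0.0026] rot [-0.001  0.001 -0.001]
```

Careful with the scale: shifts go in shares of 0.6 m and turns go in shares of 90 degrees. That gives: -0.25 m / 0.6 = -0.4167, -0.226 m / 0.6 = -0.3767.

Emit:
{"method": "creep_tool", "body": {
  "steps": "-0.0167 0.0133 0 0 0 0 0.035\n-0.0533 0.04 0 0 0 0 0.035\n-0.0967 0.0733 0 0 0 0 0.035\n-0.1433 0.11 0 0 0 0 0.035\n-0.19 0.145 0 0 0 0 0.035\n-0.2367 0.18 0 0 0 0 0.035\n-0.2833 0.215 0 0 0 0 0.035\n-0.33 0.25 0 0 0 0 0.035\n-0.3767 0.2867 0 0 0 0 0.035\n-0.4167 0.3167 0 0 0 0 0.035"
}}

```text
t: 25.65
eef_pos: [0.5124, -0.3219, 0.2815]
tcp_rot: [-3.016, -0.875, 0.005]
contact_force: [0.2, 0.0, -1.6]
width: 0.0478
grip_force: 31.4
```

Emit:
{"method": "creep_tool", "body": {
  "steps": "-0.0417 0.0317 0 0 0 0 0.035\n-0.075 0.0567 0 0 0 0 0.035\n-0.1 0.0767 0 0 0 0 0.035\n-0.1117 0.085 0 0 0 0 0.035\n-0.1117 0.085 0 0 0 0 0.035\n-0.1117 0.085 0 0 0 0 0.035\n-0.1117 0.085 0 0 0 0 0.035"
}}

```text
t: 26.23
eef_pos: [0.4874, -0.3963, 0.2824]
tcp_rot: [-3.013, -0.883, 0.0]
contact_force: [-0.1, 0.6, -1.2]
width: 0.0478
grip_force: 31.4
```

```bash
python3 -c "
from h import *
go([.4856,-.3987,.1246])"
```

```text
t 26.23 pos [ 0.4874 -0.3963  0.2824] w 0.0478 grip 31.4 F [-0.1  0.6 -1.2] | shift [-0.0028  0.0013  0.1578] rot [-0.002 -0.001  0.001]
```

In the tool's units: 0.142 m / 0.6 = 0.2367, 0.135 m / 0.6 = 0.225.

Emit:
{"method": "creep_tool", "body": {
  "steps": "-0.0033 0.0008 0.02 0 0 0 0.035\n-0.0033 0.0008 0.0583 0 0 0 0.035\n-0.0033 0.0008 0.1083 0 0 0 0.035\n-0.0033 0.0008 0.1583 0 0 0 0.035\n-0.0033 0.0008 0.2 0 0 0 0.035\n-0.0033 0.0008 0.225 0 0 0 0.035\n-0.0033 0.0008 0.2367 0 0 0 0.035\n-0.0033 0.0008 0.2367 0 0 0 0.035\n-0.0033 0.0008 0.2367 0 0 0 0.035"
}}

```text
t: 26.98
eef_pos: [0.4856, -0.3993, 0.1414]
tcp_rot: [3.015, 0.881, 0.0]
contact_force: [0.4, -0.4, -0.6]
width: 0.0477
grip_force: 31.4
```

Emit:
{"method": "creep_tool", "body": {
  "steps": "0 0 0 0 0 0 0.035\n0 0 0 0 0 0 0.035"
}}

```text
t: 27.15
eef_pos: [0.4858, -0.4002, 0.1426]
tcp_rot: [3.014, 0.88, 0.003]
contact_force: [-0.9, -0.4, -1.3]
width: 0.0483
grip_force: 31.4
```

```bash
python3 -c "
from h import *
go([.4856,-.3987,.1246])"
```

```text
t 27.15 pos [ 0.4858 -0.4002  0.1426] w 0.0483 grip 31.4 F [-0.9 -0.4 -1.3] | shift [ 0.0006 -0.0014  0.018 ] rot [ 0.002 -0.001 -0.001]
```

In the tool's units: 0.0195 m / 0.6 = 0.0325, 0.018 m / 0.6 = 0.03.

Emit:
{"method": "creep_tool", "body": {
  "steps": "0 -0.0017 0.01 0 0 0 0.035\n0 -0.0017 0.0183 0 0 0 0.035\n0 -0.0017 0.0233 0 0 0 0.035\n0 -0.0017 0.0267 0 0 0 0.035\n0 -0.0017 0.03 0 0 0 0.035\n0 -0.0017 0.0325 0 0 0 0.035\n0 -0.0017 0.0325 0 0 0 0.035"
}}

```text
t: 27.73
eef_pos: [0.4847, -0.399, 0.1247]
tcp_rot: [-3.014, -0.879, -0.003]
contact_force: [-3.8, 4.3, 17.3]
width: 0.0479
grip_force: 33.1
```

```bash
python3 -c "
from h import *
go([.4856,-.3987,.1246])"
```

```text
t 27.73 pos [ 0.4847 -0.399   0.1247] w 0.0479 grip 33.1 F [-3.8  4.3 17.3] | shift [0.0009 0.0003 0.0001] rot [-0.001 -0.002 -0.001]
```

In the tool's units: -0.12 m / 0.6 = -0.2, -0.11 m / 0.6 = -0.1833.

Emit:
{"method": "creep_tool", "body": {
  "steps": "0 0 -0.0017 0 0 0 0.05\n0 0 -0.0017 0 0 0 0.085\n0 0 -0.0017 0 0 0 0.085\n0 0 -0.0017 0 0 0 0.085\n0 0 -0.0017 0 0 0 0.085\n0 0 -0.0333 0 0 0 0.085\n0 0 -0.0833 0 0 0 0.085\n0 0 -0.1333 0 0 0 0.085\n0 0 -0.1833 0 0 0 0.085\n0 0 -0.2 0 0 0 0.085"
}}

```text
t: 28.57
eef_pos: [0.4858, -0.4008, 0.2462]
tcp_rot: [3.011, 0.878, 0.006]
contact_force: [0.1, 0.3, -0.1]
width: 0.0847
grip_force: 0.0
```

Emit:
{"method": "creep_tool", "body": {
  "steps": "0 -0.05 0 0 0 0 0.085\n0 -0.1167 0 0 0 0 0.085\n0 -0.1833 0 0 0 0 0.085\n0 -0.25 0 0 0 0 0.085\n0 -0.3167 0 0 0 0 0.085\n0 -0.3833 0 0 0 0 0.085\n0 -0.4167 0 0 0 0 0.085\n0 -0.4167 0 0 0 0 0.085\n0 -0.4167 0 0 0 0 0.085\n0 -0.4167 0 0 0 0 0.085"
}}

```text
t: 29.4
eef_pos: [0.3506, -0.1887, 0.2419]
tcp_rot: [3.015, 0.879, 0.001]
contact_force: [-0.2, -0.5, -0.2]
width: 0.0851
grip_force: 0.0
```

```bash
python3 -c "
from h import *
S,T=cal('side'),cal('top')
M=np.array([[.6774,-.2762,.015],[.6134,-.3172,.015],[.5497,-.358,.015],[.4856,-.3987,.015]])
D=[.057,.040,.046,.049];H=[.072,.091,.126,.150];a=np.linspace(0,6.28,40)
ims=[]
for f,b,k in((S,(350,210,490,370),3.5),(T,(390,130,530,290),3.5)):
    im=cv2.resize(f['img'],None,fx=k,fy=k,interpolation=2)
    for m,d,h in zip(M,D,H):
        P=proj(f,np.c_[m[0]+d/2*np.cos(a),m[1]+d/2*np.sin(a),np.full(40,.015+h)])
        cv2.polylines(im,[((P+.5)*k).astype(int)],True,(255,0,255),1)
    x0,y0,x1,y1=(np.array(b)*k).astype(int);ims.append(im[y0:y1,x0:x1])
cv2.imwrite('pics/final.png',np.hstack(ims[:1])[:,:,::-1] if 0 else cv2.resize(np.hstack(ims),None,fx=.8,fy=.8)[:,:,::-1])
cv2.imwrite('pics/finalT.png',T['img'][:,:,::-1])
"
```

```text
(no output)
```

View pics/final.png

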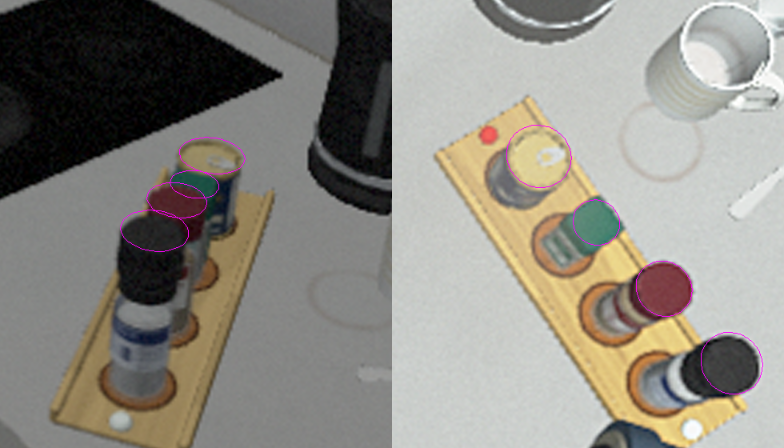

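View pics/finalT.png

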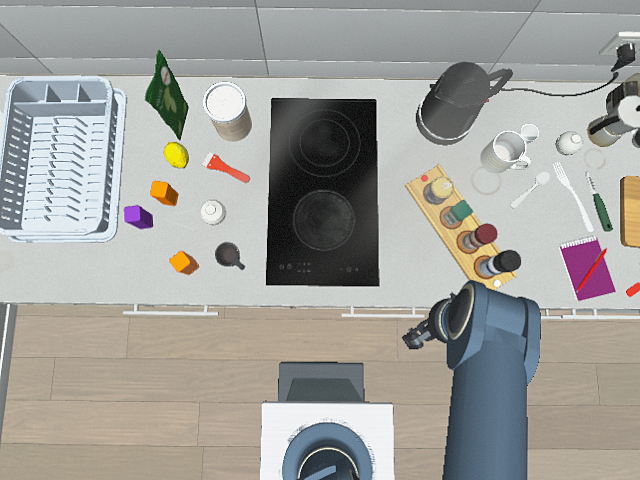

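All four stand upright on their marks, matching the projected outlines to within about 2 mm. In the top view the tin is at (439,189), the square jar at (458,212), the round jar at (483,235) and the mill at (505,263). The timer (212,211) and cup (229,256) haven't moved, and the gripper is clear.

```bash
python3 -c "
from workcell import arm
print(arm.close_job())"
```

```text
the job is handed in; nothing more can be done
None
```

The job is handed in: tin, square jar, round jar and mill stand upright and released on marks 1 to 4 from the red knob to the white, about 2 mm off centre by my last camera check, with the egg timer and espresso cup undisturbed; the hand-in returned no verdict.

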